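# Set the solvent valves and start the purge

### The job

Prepare the pump for a purge, only pushing with the fingertips and picking nothing up: first push the dark valve stem on the amber bottle fully down, then the one on the yellow-label bottle fully down, and last press the green button on the control pod right in and let it come back up. Leave the valve stems of the white-label and blue-label bottles up and do not press the orange button. Do not lift, tip or shift the bottles, and leave everything else on the bench where it is.

Things in the scene. Friction and masses are not known exactly. Their poses are not given: they have to be found in the camera images.
- tray: fixed black tray with white front and back panels, 256 x 262 outside, walls up to 50 high, inner floor 6 above the bench; the four bottles stand in it, two by two, about 116 apart, in any order. Origin: centre of its underside; z up. Sizes in mm.
- amber_bottle: the only amber (brown) glass bottle, with a red label band and a red disc on its cap; loose, stands in the tray, about 0.5 kg, diameter 71, navy cap of diameter 54 at 122 to 150 above its base, disc up to 156, with a thin white stub beside the stem up to 166. Origin: centre of its base; z up along the bottle. Sizes in mm.
- amber_stem_top (a point): centre of the flat top of the dark navy mushroom-headed valve stem (head diameter 28, 8 thick) that stands on the axis of the amber bottle's cap; with the stem fully up it is 190 above the bottle's base (196 above the bench), fully down 176 (182 above the bench); it moves with the stem. Sizes in mm.
- amber_stem (a joint): travel of the amber bottle's valve stem in m: 0 fully up (starts at 0 to 0.003), 0.014 fully down on its stop; it moves straight down the bottle's axis, needs about 5 N (a little more when pushed fast) and stays where it is left (no spring)
- yellow_bottle: clear glass bottle with a yellow label band and a yellow disc on its cap; loose, stands in the tray, about 0.5 kg, diameter 71, navy cap of diameter 54 at 122 to 150 above its base, disc up to 156, with a thin white stub beside the stem up to 166. Origin: centre of its base; z up along the bottle. Sizes in mm.
- yellow_stem_top (a point): centre of the flat top of the dark navy mushroom-headed valve stem (head diameter 28, 8 thick) that stands on the axis of the yellow bottle's cap; with the stem fully up it is 190 above the bottle's base (196 above the bench), fully down 176 (182 above the bench); it moves with the stem. Sizes in mm.
- yellow_stem (a joint): travel of the yellow bottle's valve stem in m: 0 fully up (starts at 0 to 0.003), 0.014 fully down on its stop; it moves straight down the bottle's axis, needs about 5 N (a little more when pushed fast) and stays where it is left (no spring)
- white_bottle: clear glass bottle with a white label band and a white disc on its cap; loose, stands in the tray, about 0.5 kg, diameter 71, navy cap of diameter 54 at 122 to 150 above its base, disc up to 156, with a thin white stub beside the stem up to 166. Origin: centre of its base; z up along the bottle. Sizes in mm.
- white_stem_top (a point): centre of the flat top of the dark navy mushroom-headed valve stem (head diameter 28, 8 thick) that stands on the axis of the white bottle's cap; with the stem fully up it is 190 above the bottle's base (196 above the bench), fully down 176 (182 above the bench); it moves with the stem. Sizes in mm.
- white_stem (a joint): travel of the white bottle's valve stem in m: 0 fully up (starts at 0 to 0.003), 0.014 fully down on its stop; it moves straight down the bottle's axis, needs about 5 N (a little more when pushed fast) and stays where it is left (no spring)
- blue_bottle: clear glass bottle with a blue label band and a blue disc on its cap; loose, stands in the tray, about 0.5 kg, diameter 71, navy cap of diameter 54 at 122 to 150 above its base, disc up to 156, with a thin white stub beside the stem up to 166. Origin: centre of its base; z up along the bottle. Sizes in mm.
- blue_stem_top (a point): centre of the flat top of the dark navy mushroom-headed valve stem (head diameter 28, 8 thick) that stands on the axis of the blue bottle's cap; with the stem fully up it is 190 above the bottle's base (196 above the bench), fully down 176 (182 above the bench); it moves with the stem. Sizes in mm.
- blue_stem (a joint): travel of the blue bottle's valve stem in m: 0 fully up (starts at 0 to 0.003), 0.014 fully down on its stop; it moves straight down the bottle's axis, needs about 5 N (a little more when pushed fast) and stays where it is left (no spring)
- pod: fixed white control pod, 120 (its x) x 170 (its y), 50 high, grey top with a dark display strip on the side away from the robot and two round buttons side by side, 80 apart, on the side nearest the robot, either button on either side. Origin: centre of its underside; z up. Sizes in mm.
- green_button_top (a point): centre of the top of the green push button (cap diameter 30, in a black collar of diameter 46 and 12 high on top of the pod); 72 above the bench when up, so 10 above the collar; moves with the button. Sizes in mm.
- green_button (a joint): travel of the green button in m: 0 up, 0.006 fully in, straight down; springs back by itself; fully in takes about 5 N
- orange_button_top (a point): centre of the top of the orange push button (cap diameter 30, in a black collar of diameter 46 and 12 high on top of the pod); 72 above the bench when up, so 10 above the collar; moves with the button. Sizes in mm.
- orange_button (a joint): travel of the orange button in m: 0 up, 0.006 fully in, straight down; springs back by itself; fully in takes about 5 N
- spare_cap: bystander: spare dark navy screw cap, loose, diameter 52, height 28. Origin: centre of its underside. Sizes in mm.
- ferrule_jar: bystander: small jar, loose, diameter 40, height 45. Origin: centre of its underside. Sizes in mm.
- vial_rack: bystander: blue rack of sample vials, loose, 60 x 120, height about 51. Origin: centre of its underside. Sizes in mm.
- beaker: bystander: glass beaker, loose, diameter 70, height 85. Origin: centre of its underside. Sizes in mm.
- wrench: bystander: steel wrench lying loose on the bench. Origin: near the middle of its length. Sizes in mm.
- reagent_bottle: bystander: green glass bottle, loose, diameter 60, height 110. Origin: centre of its underside. Sizes in mm.
Things that resemble listed ones, but are neither listed nor needed, are in the scene too. What is shaped like the yellow_bottle but purple is not meant.

How it is judged:
By the outcome, as a careful person would: the job done as asked, in the order asked, and still so for the second after the job is handed in, with the robot touching nothing.
It also fails if it takes over 53 s, if anything falls off the work surface, if the arm or the gripper's body presses on something with over 40 N, if the wrist force passes 120 N, or if a joint passes its speed limit or range.

### The arm

A 7-joint arm with a two-finger parallel gripper is mounted at the origin on the work surface. World frame = base frame: x ahead of the robot, y to its left, z up, the work surface at z = 0. Lengths are in m, angles in degrees, forces in N, time in s.
With the tool pointing down it reaches from about 0.425 to 0.825 m from the base axis. Payload 3.6 kg.
Tool frame: the origin (TCP) lies on the mounting face of the last link; the fingertips stand 186 mm ahead of it and the grasp point (between the pads) lies 167 mm ahead of it; z points along the fingers, y is the line along which they close (so a half turn about z gives the same grasp; the last joint's range is limited). The gripper opens to 93 mm and grips with 3 to 60 N. Pads are 15 mm wide; open, the fingers measure 128 mm over their backs; the gripper's body (75 mm by 188 mm) begins 65 mm behind the grasp point.
Start: joints at [-73.023, 35.231, -0.722, 81.555, 0.464, 63.22, -2.315], TCP at [0.206, 0.616, 0.405] pointing down, gripper open.
Joint ranges: [-178.69, 178.69], [-17.37, 117.87], [-77.05, 75.6], [15.02, 138.74], [-78.02, 258.01], [0.78, 113.62], [-162.83, 162.83]. Speed limits (degrees/s): [159.86, 159.86, 180, 180, 180, 180, 180].

### API

Orientations are given as [roll, pitch, yaw] about the fixed x, y, z axes, in that order (R = Rz(yaw) Ry(pitch) Rx(roll)).
In Python, from workcell import arm gives the robot as it stands. The module is installed in compiled form; this text tells all that it offers.
- The arm moves only by the shell command python3 -m creep 'ROWS' [FORCE]. ROWS is JSON, a list of rows, each an object of numbers: "x", "y", "z": the shift along the tool's x, y, z in cm; "ax", "ay", "az": the turn, a rotation vector about the tool's x, y, z in degrees; "claw": the opening, from 0 (shut) to 1 (fully open). In form: [{"x": .., "y": .., "z": .., "ax": .., "ay": .., "az": .., "claw": ..}, ...]. A call has 1 to 10 rows; each row is the pose to reach, as a shift and turn from the pose commanded when the call began, along the tool's axes at that moment; what a row does not reach only later rows make up. A row lasts 1/12 s, in which the tool goes at most 41.7 mm and 7.16 degrees, less where a joint would pass 70% of its speed; a pose out of reach is approached as far as the arm can. A call with a gripper value outside its range is refused whole. The fingers move at their own pace and stop on an object; FORCE is the grip in N (left out, the last holds). Time passes only in rows, so rows that repeat a pose let the fingers close. It gives the time, the measured TCP pose, the force, the opening and the grip force at its end, in the units of the state.
- arm.read_state(): the state, without advancing time (a new reading comes with each control period).
- arm.camera(name): name is "scene" or "top"; returns the picture (400x640x3 uint8, blue, green, red); there is no depth.
- arm.camera_model(name): a dict with "camera_matrix" (3x3 intrinsics, pixels), "k1" (the pictures are not rectified: a ray, as slopes to the right and down, at radius r is drawn at 1 + k1 r^2 times it, then the intrinsics apply), "xyz" and "rotation" of the camera in the world. Camera axes: x right, y down, z forward; pixel columns grow to the right and rows downward; lengths in m; the calibration is good to about 2 mm. A picture is of the moment at which its call begins. camera_model takes no time and is no camera call.
- arm.close_job(): hands the job in; it is judged then, once.
The state is a dict: "time_s": time; "qpos": joint angles; "joint_vel": joint speeds; "joint_torque": joint torques, N m; "tool_pos": TCP position; "tcp_rot": TCP orientation; "contact_force": force on the tool from outside, world axes, zero at the start; "ft_torque": the same for the moment, N m; "grip_width": finger opening in m; "finger_force": force on a finger pad.
Only numpy, scipy, OpenCV 4.12 (cv2) and the standard library are available. Lean on these libraries where they do the work, as an engineer would, in place of code of your own. Each camera call takes 0.05 s, during which the arm holds its last target. There are 200 camera calls.

## Working session

There is one attempt and no reset: what is moved stays moved. The work goes in short steps, Python scripts to look and compute and a shell command to move; the robot and the scene stay as the last step left them, time stands still between calls to the robot, and variables do not carry over. Pictures are saved under pics/ and viewed, at most 10 in all, crops included, and the job is handed in when it is done.

```bash
mkdir -p pics; python3 - <<'E'
from workcell import arm
import cv2,numpy as np
for n in("scene","top"):
    cv2.imwrite(f"pics/{n}0.png",arm.camera(n)); m=arm.camera_model(n); print(n,m)
s=arm.read_state(); print(s)
E
```

```text
scene {'camera_matrix': array([[374.09970386,   0.        , 319.54736397],
       [  0.        , 374.09970386, 200.42405262],
       [  0.        ,   0.        ,   1.        ]]), 'k1': -0.03043624866842649, 'xyz': array([ 1.21297408, -0.42369981,  0.81807508]), 'rotation': array([-130.46060329,    0.86687161,   51.087959  ])}
top {'camera_matrix': array([[457.1181545 ,   0.        , 307.03557471],
       [  0.        , 457.1181545 , 211.2313639 ],
       [  0.        ,   0.        ,   1.        ]]), 'k1': -0.0476001406300706, 'xyz': array([0.33064962, 0.05648128, 1.39014003]), 'rotation': array([-1.67460377e+02, -1.24213368e-01, -8.92671859e+01])}
{'time_s': 0.1, 'qpos': array([-73.02386576,  35.28396664,  -0.72240492,  81.63061073,
         0.46418755,  63.21975551,  -2.31441939]), 'joint_vel': array([ 0.06273338, -0.15238762, -0.08597043, -0.17085242, -0.00185938,
        0.05508733, -0.00080623]), 'joint_torque': array([ 1.15341165e-03, -4.60042119e+01,  2.09686621e-01, -1.66246158e+01,
       -6.13041152e-02,  1.69316435e-02,  1.16215538e-04]), 'tool_pos': array([0.20608783, 0.61617053, 0.40370248]), 'tcp_rot': array([-1.79868557e+02,  1.95246609e-03,  1.61509264e+02]), 'contact_force': array([-0.41295068, -0.21723314, -0.28120026]), 'ft_torque': array([ 0.02182246, -0.0327825 ,  0.03371992]), 'finger_force': 0.0, 'grip_width': 0.09287497368485098}
```

View pics/scene0.png

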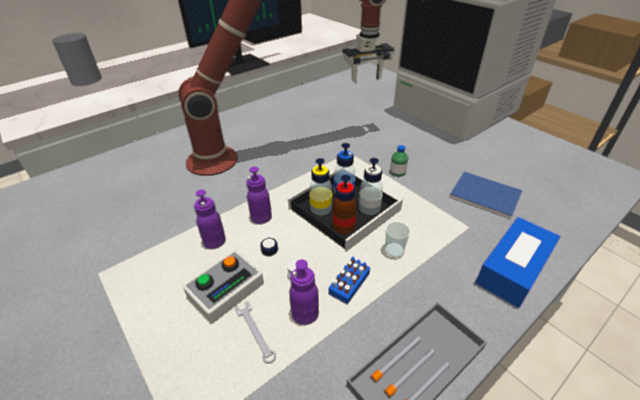

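View pics/top0.png

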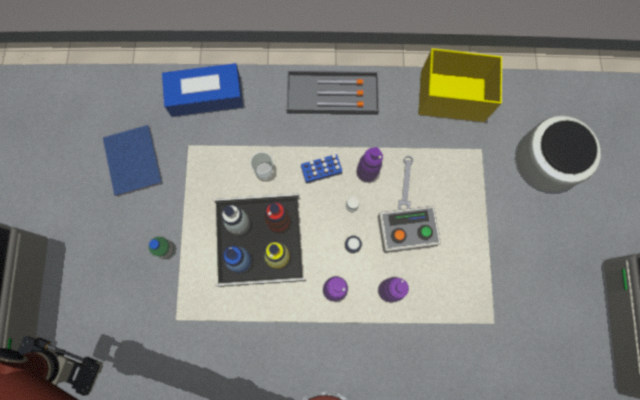

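The scene view shows the tray with yellow (320,185), blue (345,160), white (373,180) and amber (345,205). The pod's green button is at (205,281) and the orange at (230,262). In the top view amber is at (276,213), yellow (276,255), green button (426,232) and orange (400,235). Next I'll enlarge the heads.

```bash
python3 - <<'E'
import cv2,numpy as np
t=cv2.imread("pics/top0.png");s=cv2.imread("pics/scene0.png")
a=cv2.resize(t[195:275,215:295],(400,400),interpolation=cv2.INTER_NEAREST)
b=cv2.resize(s[140:220,305:385],(400,400),interpolation=cv2.INTER_NEAREST)
c=cv2.resize(t[205:245,380:440],(300,200),interpolation=cv2.INTER_NEAREST)
d=cv2.resize(s[250:290,190:250],(300,200),interpolation=cv2.INTER_NEAREST)
o=np.zeros((600,800,3),np.uint8);o[:400,:400]=a;o[:400,400:]=b;o[400:,:300]=c;o[400:,400:700]=d
cv2.imwrite("pics/crop1.png",o)
E
```

```text
(no output)
```

View pics/crop1.png

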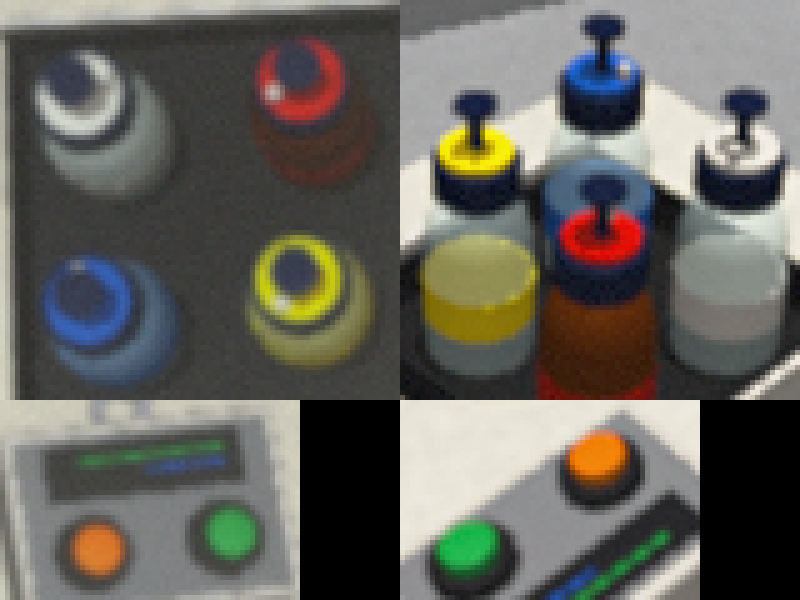

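```bash
cat > h.py <<'E'
from workcell import arm
import cv2,numpy as np
from scipy.spatial.transform import Rotation as R
def ray(n,uv):
    m=arm.camera_model(n);K=m["camera_matrix"]
    d=cv2.undistortPoints(np.array([[uv]],float),K,np.array([m["k1"],0,0,0.]))[0,0]
    return m["xyz"],R.from_euler("xyz",m["rotation"],degrees=True).apply([*d,1])
def plane(n,uv,z):
    o,d=ray(n,uv);return o+d*(z-o[2])/d[2]
def tri(u1,u2):
    o1,d1=ray("top",u1);o2,d2=ray("scene",u2)
    t=np.linalg.lstsq(np.c_[d1,-d2],o2-o1,rcond=None)[0]
    a,b=o1+t[0]*d1,o2+t[1]*d2;return (a+b)/2,np.linalg.norm(a-b)
def blob(mask,seed):
    n,l,st,c=cv2.connectedComponentsWithStats(mask.astype(np.uint8))
    i=1+np.argmin(np.linalg.norm(c[1:]-seed,axis=1)+1e3*(st[1:,4]<8));return c[i],st[i]
def shift(xyz_tip,off=0.186):
    "tool-axis shift in cm from the measured pose to put the fingertips at xyz"
    s=arm.read_state();r=R.from_euler("xyz",s["tcp_rot"],degrees=True)
    tip=s["tool_pos"]+r.apply([0,0,off]);return r.inv().apply(np.array(xyz_tip)-tip)*100
E
python3 - <<'E'
from h import *
I={n:cv2.imread(f"pics/{n}0.png") for n in("top","scene")}
H={n:cv2.cvtColor(I[n],cv2.COLOR_BGR2HSV).astype(int) for n in I}
def m(n,h0,h1,s,v0,v1):
    h=H[n];return (h[...,0]>=h0)&(h[...,0]<=h1)&(h[...,1]>s)&(h[...,2]>=v0)&(h[...,2]<=v1)
heads={"amber":((274.3,207.1),(345.1,176.5)),"yellow":((273.7,249.1),(319.5,159.1))}
for k,(a,b) in heads.items():
    # navy pixels within the head window of the top view
    w=np.zeros((400,640),bool);x,y=map(int,a);w[y-6:y+8,x-6:x+8]=1
    c,st=blob(m("top",105,135,60,20,120)&w,a);print(k,"head",c,st)
    print(" plane mask",plane("top",c,.195),"eye",plane("top",a,.195),"scene",plane("scene",b,.195),"tri",tri(a,b))
for k,h0,h1,a,b in(("green",50,80,(425.7,231.1),(203.7,277.5)),("orange",5,18,(399,234),(229,260))):
    ct,s1=blob(m("top",h0,h1,120,90,255),a);cs,s2=blob(m("scene",h0,h1,120,90,255),b)
    print(k,ct,s1,cs,s2,plane("top",ct,.072),plane("scene",cs,.070),tri(ct,cs))
E
```

```text
amber head [274.03703704 207.88888889] [271 205   7   6  27]
 plane mask [0.60449633 0.14593573 0.195     ] eye [0.60667774 0.14529171 0.195     ] scene [0.60450984 0.14637193 0.195     ] tri (array([0.60619098, 0.145027  , 0.19665496]), np.float64(0.00034570378917058434))
yellow head [273.48275862 248.89655172] [271 246   6   7  29]
 plane mask [0.49379203 0.14427113 0.195     ] eye [0.49326116 0.14368425 0.195     ] scene [0.49227458 0.14578577 0.195     ] tri (array([0.49343577, 0.14410577, 0.19620582]), np.float64(0.0012124699742729933))
green [425.97058824 231.05882353] [422 227   9   9  68] [203.2020202  279.17171717] [197 275  13  10  99] [ 0.56882461 -0.29269707  0.072     ] [ 0.57252899 -0.29434934  0.07      ] (array([ 0.56979466, -0.29392636,  0.06688736]), np.float64(0.00026246446630479655))
orange [399.18085106 234.41489362] [394 230  11  10  94] [229.125      261.26923077] [223 256  13  11 104] [ 0.5578816  -0.21332968  0.072     ] [ 0.56215307 -0.21578102  0.07      ] (array([ 0.55885084, -0.21462158,  0.0661445 ]), np.float64(0.00020187341222941056))
```

```bash
python3 -c "
from h import *
print(shift([.605,.1455,.235]))"
```

```text
[-52.75863413 -31.94687084  -1.65462051]
```

```bash
python3 -m creep '[{"z":-3,"claw":0},{"x":-26,"y":-16,"z":-3,"claw":0},{"x":-26,"y":-16,"z":-3,"claw":0},{"x":-26,"y":-16,"z":-3,"claw":0},{"x":-26,"y":-16,"z":-3,"claw":0},{"x":-26,"y":-16,"z":-3,"claw":0},{"x":-26,"y":-16,"z":-3,"claw":0},{"x":-26,"y":-16,"z":-3,"claw":0},{"x":-26,"y":-16,"z":-3,"claw":0},{"x":-26,"y":-16,"z":-3,"claw":0}]' 10; python3 -c "
from h import *
print(shift([.605,.1455,.235]))"
```

```text
[-52.75863413 -31.94687084  -1.65462051]$[0]: bad value
```

```bash
python3 -m creep '[{"x":0,"y":0,"z":-3,"ax":0,"ay":0,"az":0,"claw":0},{"x":-26,"y":-16,"z":-3,"ax":0,"ay":0,"az":0,"claw":0},{"x":-26,"y":-16,"z":-3,"ax":0,"ay":0,"az":0,"claw":0},{"x":-26,"y":-16,"z":-3,"ax":0,"ay":0,"az":0,"claw":0},{"x":-26,"y":-16,"z":-3,"ax":0,"ay":0,"az":0,"claw":0},{"x":-26,"y":-16,"z":-3,"ax":0,"ay":0,"az":0,"claw":0},{"x":-26,"y":-16,"z":-3,"ax":0,"ay":0,"az":0,"claw":0},{"x":-26,"y":-16,"z":-3,"ax":0,"ay":0,"az":0,"claw":0},{"x":-26,"y":-16,"z":-3,"ax":0,"ay":0,"az":0,"claw":0},{"x":-26,"y":-16,"z":-3,"ax":0,"ay":0,"az":0,"claw":0}]' 10; python3 -c "
from h import *
print(shift([.605,.1455,.235]))"
```

```text
time_s: 0.93
tool_pos: [0.4057, 0.3774, 0.4345]
tcp_rot: [-179.8, 0.2, 160.9]
contact_force: [0.7, -0.2, 0.6]
grip_width: 0.0308
finger_force: 0.0
[-26.35686438 -15.35108844   1.46641674]
```

```bash
python3 -m creep '[{"x":-26.3,"y":-15.6,"z":0,"ax":0,"ay":0,"az":0,"claw":0},{"x":-26.3,"y":-15.6,"z":0,"ax":0,"ay":0,"az":0,"claw":0},{"x":-26.3,"y":-15.6,"z":0,"ax":0,"ay":0,"az":0,"claw":0},{"x":-26.3,"y":-15.6,"z":0,"ax":0,"ay":0,"az":0,"claw":0},{"x":-26.3,"y":-15.6,"z":0,"ax":0,"ay":0,"az":0,"claw":0},{"x":-26.3,"y":-15.6,"z":0,"ax":0,"ay":0,"az":0,"claw":0},{"x":-26.3,"y":-15.6,"z":0,"ax":0,"ay":0,"az":0,"claw":0},{"x":-26.3,"y":-15.6,"z":0,"ax":0,"ay":0,"az":0,"claw":0},{"x":-26.3,"y":-15.6,"z":0,"ax":0,"ay":0,"az":0,"claw":0},{"x":-26.3,"y":-15.6,"z":0,"ax":0,"ay":0,"az":0,"claw":0}]'; python3 -c "
from h import *
print(shift([.605,.1455,.215]))"
```

```text
time_s: 1.77
tool_pos: [0.6017, 0.1521, 0.4339]
tcp_rot: [180.0, -0.1, 161.5]
contact_force: [-0.6, 0.1, 0.4]
grip_width: 0.0007
finger_force: 0.0
[-0.56918848 -0.5323994   3.29293082]
```

```bash
python3 -m creep '[{"x":-0.5,"y":-0.5,"z":0.8,"ax":0,"ay":0,"az":0,"claw":0},{"x":-0.5,"y":-0.5,"z":1.6,"ax":0,"ay":0,"az":0,"claw":0},{"x":-0.5,"y":-0.5,"z":2.4,"ax":0,"ay":0,"az":0,"claw":0},{"x":-0.5,"y":-0.5,"z":2.8,"ax":0,"ay":0,"az":0,"claw":0},{"x":-0.5,"y":-0.5,"z":2.8,"ax":0,"ay":0,"az":0,"claw":0},{"x":-0.5,"y":-0.5,"z":2.8,"ax":0,"ay":0,"az":0,"claw":0}]'; python3 - <<'E'
from h import *
print(shift([.605,.1455,.197]))
s=arm.camera("scene");cv2.imwrite("pics/s2.png",cv2.resize(s[80:230,260:460],(800,600),interpolation=cv2.INTER_NEAREST))
E
```

```text
time_s: 2.27
tool_pos: [0.6048, 0.1451, 0.4063]
tcp_rot: [-180.0, -0.1, 161.6]
contact_force: [-0.6, 0.1, -0.4]
grip_width: 0.0007
finger_force: 0.0
[-0.0284998   0.0475094   2.33128255]
```

View pics/s2.png

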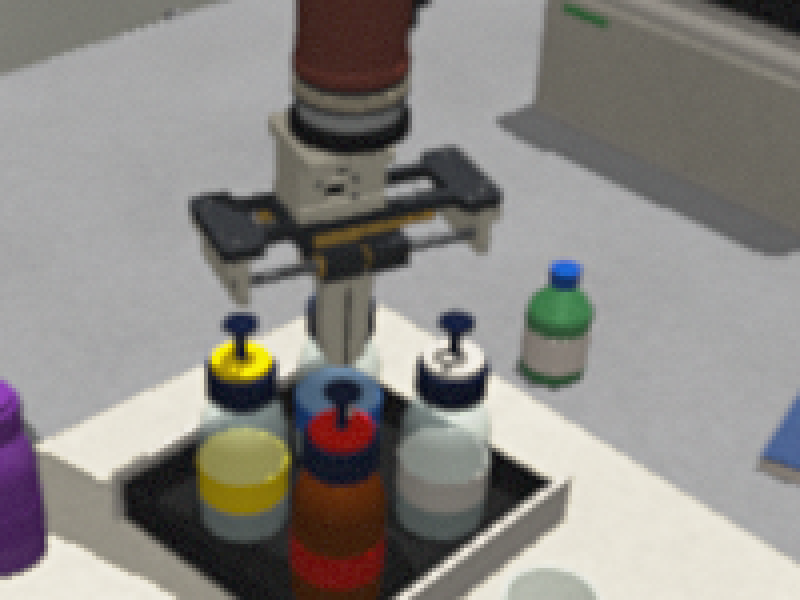

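The closed fingertips (343,360 in the crop) hang just above the amber stem head (343,390) and are centred on it. Pressing down.

```bash
python3 -m creep '[{"x":0,"y":0,"z":0.8,"ax":0,"ay":0,"az":0,"claw":0},{"x":0,"y":0,"z":1.6,"ax":0,"ay":0,"az":0,"claw":0},{"x":0,"y":0,"z":2.1,"ax":0,"ay":0,"az":0,"claw":0},{"x":0,"y":0,"z":2.4,"ax":0,"ay":0,"az":0,"claw":0},{"x":0,"y":0,"z":2.6,"ax":0,"ay":0,"az":0,"claw":0},{"x":0,"y":0,"z":2.8,"ax":0,"ay":0,"az":0,"claw":0},{"x":0,"y":0,"z":3.0,"ax":0,"ay":0,"az":0,"claw":0},{"x":0,"y":0,"z":3.2,"ax":0,"ay":0,"az":0,"claw":0},{"x":0,"y":0,"z":3.4,"ax":0,"ay":0,"az":0,"claw":0},{"x":0,"y":0,"z":3.5,"ax":0,"ay":0,"az":0,"claw":0}]'
```

```text
time_s: 3.15
tool_pos: [0.605, 0.1445, 0.3725]
tcp_rot: [180.0, 0.0, 161.5]
contact_force: [-2.0, 0.1, 5.0]
grip_width: 0.0004
finger_force: 2.5
```

```bash
python3 -m creep '[{"x":0,"y":0,"z":0.15,"ax":0,"ay":0,"az":0,"claw":0},{"x":0,"y":0,"z":0.3,"ax":0,"ay":0,"az":0,"claw":0},{"x":0,"y":0,"z":0.4,"ax":0,"ay":0,"az":0,"claw":0},{"x":0,"y":0,"z":0.45,"ax":0,"ay":0,"az":0,"claw":0},{"x":0,"y":0,"z":0.5,"ax":0,"ay":0,"az":0,"claw":0},{"x":0,"y":0,"z":0.5,"ax":0,"ay":0,"az":0,"claw":0}]'
```

```text
time_s: 3.65
tool_pos: [0.6053, 0.1445, 0.3686]
tcp_rot: [179.9, 0.1, 161.5]
contact_force: [-2.2, -1.4, 8.2]
grip_width: 0.0005
finger_force: 4.7
```

```bash
python3 -m creep '[{"x":0,"y":0,"z":0.1,"ax":0,"ay":0,"az":0,"claw":0},{"x":0,"y":0,"z":0.15,"ax":0,"ay":0,"az":0,"claw":0},{"x":0,"y":0,"z":0.2,"ax":0,"ay":0,"az":0,"claw":0},{"x":0,"y":0,"z":0.2,"ax":0,"ay":0,"az":0,"claw":0}]'
```

```text
time_s: 3.98
tool_pos: [0.6057, 0.1445, 0.3687]
tcp_rot: [179.8, 0.3, 161.5]
contact_force: [-3.8, -1.1, 15.6]
grip_width: 0.0006
finger_force: 8.1
```

It's on its stop: the position is unchanged while the force doubled. Lifting off and moving over yellow.

```bash
python3 -m creep '[{"x":0,"y":0,"z":-0.6,"ax":0,"ay":0,"az":0,"claw":0},{"x":0,"y":0,"z":-1.5,"ax":0,"ay":0,"az":0,"claw":0},{"x":0,"y":0,"z":-3,"ax":0,"ay":0,"az":0,"claw":0},{"x":0,"y":0,"z":-5,"ax":0,"ay":0,"az":0,"claw":0},{"x":0,"y":0,"z":-5.5,"ax":0,"ay":0,"az":0,"claw":0},{"x":0,"y":0,"z":-5.5,"ax":0,"ay":0,"az":0,"claw":0}]'; python3 -c "
from h import *
print(shift([.493,.1445,.22]))"
```

```text
time_s: 4.48
tool_pos: [0.6056, 0.1446, 0.4212]
tcp_rot: [179.9, 0.2, 161.5]
contact_force: [0.5, -0.4, -0.1]
grip_width: 0.0005
finger_force: 0.0
[10.73680749 -3.62164384  1.47709405]
```

```bash
python3 -m creep '[{"x":3,"y":-1,"z":0,"ax":0,"ay":0,"az":0,"claw":0},{"x":6.5,"y":-2.2,"z":0,"ax":0,"ay":0,"az":0,"claw":0},{"x":9,"y":-3,"z":0,"ax":0,"ay":0,"az":0,"claw":0},{"x":10.7,"y":-3.6,"z":0,"ax":0,"ay":0,"az":0,"claw":0},{"x":10.7,"y":-3.6,"z":0,"ax":0,"ay":0,"az":0,"claw":0},{"x":10.7,"y":-3.6,"z":0.7,"ax":0,"ay":0,"az":0,"claw":0},{"x":10.7,"y":-3.6,"z":1.4,"ax":0,"ay":0,"az":0,"claw":0},{"x":10.7,"y":-3.6,"z":1.4,"ax":0,"ay":0,"az":0,"claw":0},{"x":10.7,"y":-3.6,"z":1.4,"ax":0,"ay":0,"az":0,"claw":0}]'; python3 - <<'E'
from h import *
print(shift([.493,.1445,.182]))
o=np.zeros((600,800,3),np.uint8)
s=arm.camera("scene")[110:230,280:400];t=arm.camera("top")[190:290,210:310]
o[:480,:400]=cv2.resize(s,(400,480)) if 0 else cv2.resize(s,(480,480))[:,:400]
o[:400,400:]=cv2.resize(t,(400,400));cv2.imwrite("pics/s3.png",o)
E
```

```text
time_s: 5.23
tool_pos: [0.493, 0.1441, 0.4044]
tcp_rot: [-179.9, -0.1, 161.5]
contact_force: [-0.1, 0.5, 0.8]
grip_width: 0.0004
finger_force: 0.0
[-0.02492802  0.07010433  3.64091797]
```

View pics/s3.png

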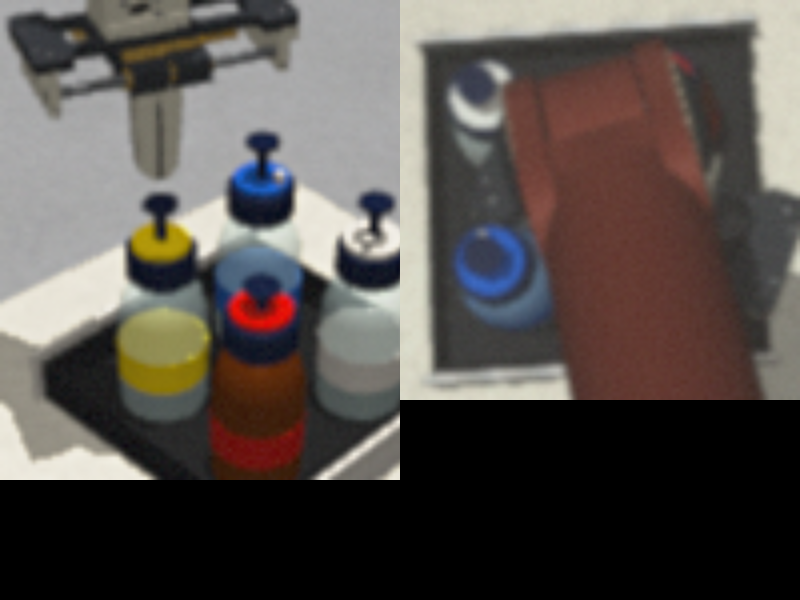

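The amber stem is visibly down (263,290). The fingertips (158,175) are above the yellow head (160,203). Pressing.

```bash
python3 -m creep '[{"x":0,"y":0,"z":0.8,"ax":0,"ay":0,"az":0,"claw":0},{"x":0,"y":0,"z":1.6,"ax":0,"ay":0,"az":0,"claw":0},{"x":0,"y":0,"z":2.0,"ax":0,"ay":0,"az":0,"claw":0},{"x":0,"y":0,"z":2.3,"ax":0,"ay":0,"az":0,"claw":0},{"x":0,"y":0,"z":2.5,"ax":0,"ay":0,"az":0,"claw":0},{"x":0,"y":0,"z":2.7,"ax":0,"ay":0,"az":0,"claw":0},{"x":0,"y":0,"z":2.9,"ax":0,"ay":0,"az":0,"claw":0},{"x":0,"y":0,"z":3.1,"ax":0,"ay":0,"az":0,"claw":0},{"x":0,"y":0,"z":3.3,"ax":0,"ay":0,"az":0,"claw":0},{"x":0,"y":0,"z":3.5,"ax":0,"ay":0,"az":0,"claw":0}]'
python3 -m creep '[{"x":0,"y":0,"z":0.1,"ax":0,"ay":0,"az":0,"claw":0},{"x":0,"y":0,"z":0.2,"ax":0,"ay":0,"az":0,"claw":0},{"x":0,"y":0,"z":0.2,"ax":0,"ay":0,"az":0,"claw":0},{"x":0,"y":0,"z":0.2,"ax":0,"ay":0,"az":0,"claw":0}]'
```

```text
time_s: 6.17
tool_pos: [0.4921, 0.1443, 0.3714]
tcp_rot: [180.0, 0.0, 161.5]
contact_force: [-1.9, -0.4, 4.9]
grip_width: 0.0002
finger_force: 2.5
time_s: 6.5
tool_pos: [0.4922, 0.1443, 0.369]
tcp_rot: [180.0, 0.0, 161.5]
contact_force: [-1.5, 0.2, 4.6]
grip_width: 0.0006
finger_force: 2.4
```

```bash
python3 -m creep '[{"x":0,"y":0,"z":0.1,"ax":0,"ay":0,"az":0,"claw":0},{"x":0,"y":0,"z":0.2,"ax":0,"ay":0,"az":0,"claw":0},{"x":0,"y":0,"z":0.3,"ax":0,"ay":0,"az":0,"claw":0},{"x":0,"y":0,"z":0.3,"ax":0,"ay":0,"az":0,"claw":0},{"x":0,"y":0,"z":0.3,"ax":0,"ay":0,"az":0,"claw":0}]'
```

```text
time_s: 6.92
tool_pos: [0.4928, 0.1445, 0.3685]
tcp_rot: [179.9, 0.2, 161.5]
contact_force: [-3.3, -0.9, 17.7]
grip_width: 0.0005
finger_force: 8.9
```

```bash
python3 -m creep '[{"x":0,"y":0,"z":-0.6,"ax":0,"ay":0,"az":0,"claw":0},{"x":0,"y":0,"z":-1.5,"ax":0,"ay":0,"az":0,"claw":0},{"x":0,"y":0,"z":-3,"ax":0,"ay":0,"az":0,"claw":0},{"x":0,"y":0,"z":-6,"ax":0,"ay":0,"az":0,"claw":0},{"x":0,"y":0,"z":-9,"ax":0,"ay":0,"az":0,"claw":0},{"x":0,"y":0,"z":-9,"ax":0,"ay":0,"az":0,"claw":0}]'; python3 - <<'E'
from h import *
print(shift([.569,-.2935,.27]),arm.read_state()["qpos"])
E
```

```text
time_s: 7.42
tool_pos: [0.4936, 0.1447, 0.4611]
tcp_rot: [179.6, 0.5, 161.5]
contact_force: [1.0, 0.4, 0.8]
grip_width: 0.0004
finger_force: 0.0
[-20.87065553 -39.29497798   0.43540681] [-21.17104456  19.79511436   3.34775267  99.1356151   -1.30597959
  60.4308908   54.11135959]
```

```bash
python3 -m creep '[{"x":-1.5,"y":-3,"z":0,"ax":0,"ay":0,"az":0,"claw":0},{"x":-20.9,"y":-39.3,"z":0,"ax":0,"ay":0,"az":0,"claw":0},{"x":-20.9,"y":-39.3,"z":0,"ax":0,"ay":0,"az":0,"claw":0},{"x":-20.9,"y":-39.3,"z":0,"ax":0,"ay":0,"az":0,"claw":0},{"x":-20.9,"y":-39.3,"z":0,"ax":0,"ay":0,"az":0,"claw":0},{"x":-20.9,"y":-39.3,"z":0,"ax":0,"ay":0,"az":0,"claw":0},{"x":-20.9,"y":-39.3,"z":0,"ax":0,"ay":0,"az":0,"claw":0},{"x":-20.9,"y":-39.3,"z":0,"ax":0,"ay":0,"az":0,"claw":0},{"x":-20.9,"y":-39.3,"z":0,"ax":0,"ay":0,"az":0,"claw":0},{"x":-20.9,"y":-39.3,"z":0,"ax":0,"ay":0,"az":0,"claw":0}]'; python3 - <<'E'
from h import *
print(shift([.569,-.2935,.12]))
E
```

```text
time_s: 8.25
tool_pos: [0.5598, -0.2606, 0.4552]
tcp_rot: [180.0, -0.0, 161.5]
contact_force: [1.0, -0.5, -0.6]
grip_width: 0.0004
finger_force: 0.0
[-1.92619451 -2.82722804 14.91462382]
```

```bash
python3 -m creep '[{"x":-1.9,"y":-2.9,"z":0,"ax":0,"ay":0,"az":0,"claw":0},{"x":-1.9,"y":-2.9,"z":2,"ax":0,"ay":0,"az":0,"claw":0},{"x":-1.9,"y":-2.9,"z":5,"ax":0,"ay":0,"az":0,"claw":0},{"x":-1.9,"y":-2.9,"z":8,"ax":0,"ay":0,"az":0,"claw":0},{"x":-1.9,"y":-2.9,"z":11,"ax":0,"ay":0,"az":0,"claw":0},{"x":-1.9,"y":-2.9,"z":11,"ax":0,"ay":0,"az":0,"claw":0},{"x":-1.9,"y":-2.9,"z":11,"ax":0,"ay":0,"az":0,"claw":0}]'; python3 - <<'E'
from h import *
print(shift([.569,-.2935,.072]),plane("top",(374,152),.19),plane("top",(399,288),.19))
o=np.zeros((600,800,3),np.uint8)
s=arm.camera("scene");t=arm.camera("top")
o[:400,:400]=cv2.resize(s[200:300,160:260],(400,400));o[:400,400:]=cv2.resize(s[110:230,280:400],(400,400))
o[400:,:320]=cv2.resize(t[190:290,210:370],(320,200))
o[400:,400:720]=cv2.resize(t[150:250,350:510],(320,200));cv2.imwrite("pics/s4.png",o)
E
```

```text
time_s: 8.83
tool_pos: [0.5683, -0.2919, 0.344]
tcp_rot: [180.0, -0.2, 161.5]
contact_force: [-0.9, 0.8, 1.0]
grip_width: 0.0006
finger_force: 0.0
[-0.23150477 -0.14245914  8.60407195] [ 0.76846905 -0.1264015   0.19      ] [ 0.39614573 -0.18460738  0.19      ]
```

View pics/s4.png

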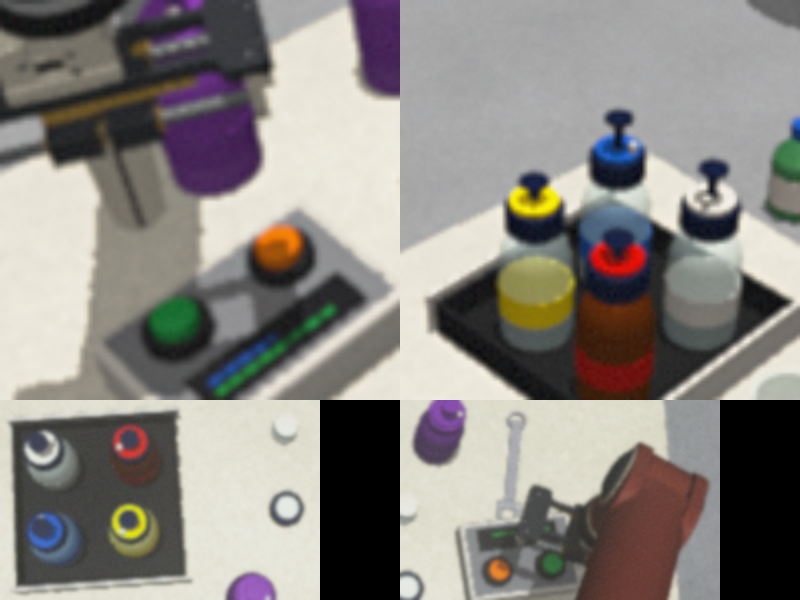

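Amber and yellow are down, blue and white are up, and the bottles haven't moved. The fingertips (140,225) are above the green button (178,320). Pressing it.

```bash
python3 -m creep '[{"x":-0.2,"y":-0.1,"z":2,"ax":0,"ay":0,"az":0,"claw":0},{"x":-0.2,"y":-0.1,"z":4,"ax":0,"ay":0,"az":0,"claw":0},{"x":-0.2,"y":-0.1,"z":6,"ax":0,"ay":0,"az":0,"claw":0},{"x":-0.2,"y":-0.1,"z":7,"ax":0,"ay":0,"az":0,"claw":0},{"x":-0.2,"y":-0.1,"z":7.6,"ax":0,"ay":0,"az":0,"claw":0},{"x":-0.2,"y":-0.1,"z":8,"ax":0,"ay":0,"az":0,"claw":0},{"x":-0.2,"y":-0.1,"z":8,"ax":0,"ay":0,"az":0,"claw":0},{"x":-0.2,"y":-0.1,"z":8,"ax":0,"ay":0,"az":0,"claw":0}]'; python3 - <<'E'
from h import *
print(shift([.569,-.2935,.066]))
o=np.zeros((600,800,3),np.uint8)
s=arm.camera("scene");cv2.imwrite("pics/s5.png",cv2.resize(s[230:310,170:270],(600,480)))
E
```

```text
time_s: 9.6
tool_pos: [0.5705, -0.294, 0.267]
tcp_rot: [-180.0, 0.1, 161.5]
contact_force: [1.3, 0.2, -1.0]
grip_width: 0.0003
finger_force: 0.0
[0.19805902 0.00839991 1.49723121]
```

View pics/s5.png

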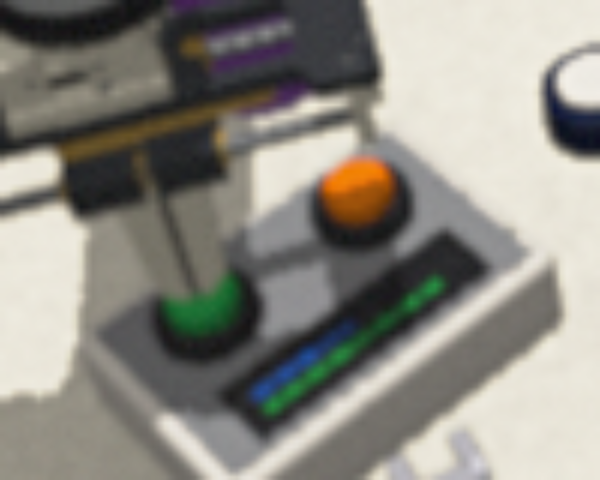

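The fingertips (200,290) are right above the green cap (203,300), and the orange button (360,190) is clear. Pushing in.

```bash
python3 -m creep '[{"x":0.1,"y":0,"z":0.5,"ax":0,"ay":0,"az":0,"claw":0},{"x":0.1,"y":0,"z":0.8,"ax":0,"ay":0,"az":0,"claw":0},{"x":0.1,"y":0,"z":1.0,"ax":0,"ay":0,"az":0,"claw":0},{"x":0.1,"y":0,"z":1.2,"ax":0,"ay":0,"az":0,"claw":0},{"x":0.1,"y":0,"z":1.4,"ax":0,"ay":0,"az":0,"claw":0},{"x":0.1,"y":0,"z":1.6,"ax":0,"ay":0,"az":0,"claw":0},{"x":0.1,"y":0,"z":1.7,"ax":0,"ay":0,"az":0,"claw":0},{"x":0.1,"y":0,"z":1.7,"ax":0,"ay":0,"az":0,"claw":0}]'
```

```text
time_s: 10.32
tool_pos: [0.5692, -0.2936, 0.2523]
tcp_rot: [180.0, 0.1, 161.5]
contact_force: [-4.9, 1.4, 18.0]
grip_width: 0.0008
finger_force: 9.0
```

```bash
python3 -m creep '[{"x":0.1,"y":0,"z":1.0,"ax":0,"ay":0,"az":0,"claw":0},{"x":0.1,"y":0,"z":0,"ax":0,"ay":0,"az":0,"claw":0},{"x":0.1,"y":0,"z":-3,"ax":0,"ay":0,"az":0,"claw":0},{"x":0.1,"y":0,"z":-6,"ax":0,"ay":0,"az":0,"claw":0},{"x":0.1,"y":0,"z":-10,"ax":0,"ay":0,"az":0,"claw":0},{"x":0.1,"y":0,"z":-14,"ax":0,"ay":0,"az":0,"claw":0},{"x":0.1,"y":0,"z":-14,"ax":0,"ay":0,"az":0,"claw":0},{"x":0.1,"y":0,"z":-14,"ax":0,"ay":0,"az":0,"claw":0},{"x":0.1,"y":0,"z":-14,"ax":0,"ay":0,"az":0,"claw":0},{"x":0.1,"y":0,"z":-14,"ax":0,"ay":0,"az":0,"claw":0}]'; python3 - <<'E'
from h import *
s=arm.camera("scene");o=np.zeros((400,800,3),np.uint8)
o[:,:400]=cv2.resize(s[220:320,170:270],(400,400));o[:,400:]=cv2.resize(s[130:230,290:390],(400,400))
cv2.imwrite("pics/s6.png",o)
E
```

```text
time_s: 11.15
tool_pos: [0.5677, -0.2927, 0.3865]
tcp_rot: [180.0, -0.3, 161.5]
contact_force: [0.1, -0.4, -0.5]
grip_width: 0.0005
finger_force: 0.0
```

View pics/s6.png

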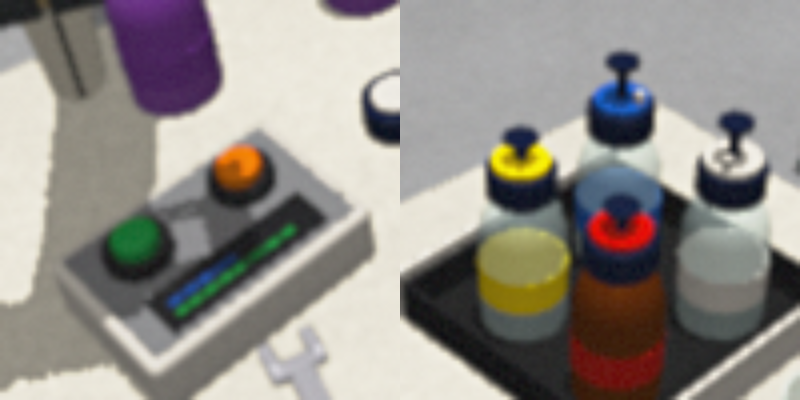

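The green button (138,240) has come back up. The amber (623,210) and yellow (520,140) stems are down, and the blue and white ones are up.

```bash
python3 -c "
from workcell import arm
print(arm.close_job())"
```

```text
the job is handed in; nothing more can be done
None
```

I pushed the amber stem and then the yellow stem down to their stops, then pressed the green button fully in and it came back up; blue and white stayed up, the orange button wasn't touched, and I handed the job in at about 11 s.

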